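# Return a watercolour tin through the studio's returns flap

## Task

Return the orange watercolour tin: slide the red-knobbed bolt fully open, push the tin along the deck and through the sprung yellow flap so that it slides down the ramp to the catch tray and the flap swings shut behind it, then slide the bolt fully shut again. Push the tin, do not lift it off the deck, and do not disturb the jar, the brush pot or the bowl.

Things in the scene. Friction and masses are not known exactly. Their poses are not given: they have to be found in the camera images.
- chute: Returns chute, fixed to the bench: plywood loading deck, blue mouth with a yellow flap, open catch tray beyond (177 x 152 mm inside, rim 70 mm high). Origin on the bench under the deck's middle; x runs along the deck from the robot's side to the flap, y left, z up. Deck flat, rimless, 120 mm above the bench, x = -130 to +120 mm, y = -110 to +110 mm, ending at a sharp sill.
- mouth (a point): Middle of the sill at deck height, just before the flap (chute x = 120 mm); axes as the chute's. Mouth: 104 mm wide between blue cheeks 10 mm thick (chute x = 115 to 210), 56 mm high under a blue lintel (chute x = 118 to 130); tops of both 68 mm above the deck. Behind the sill a ramp falls at 55 degrees: a tin whose middle is pushed 10 to 25 mm past the sill tips and slides down by itself, and may stay leaning on its foot.
- tin_center (a point): Centre of the orange watercolour tin: a closed flat tin 100 mm long (its x), 60 mm wide (its y), 28 mm high (its z), 0.14 to 0.28 kg, lying on the deck with its length roughly along the deck. Either end may be pushed: it is symmetrical.
- flap (a joint): Angle (rad) of the yellow flap, 96 mm wide and 50 mm long, hinged along its top edge under the lintel, 7 mm behind the sill: 0 hanging shut, up to 1.45 pushed inwards, away from the robot. A light spring (under 1.5 N at its lower edge) swings it shut; it cannot swing towards the robot.
- bolt (a joint): Travel (m) of the steel bolt that slides across the deck before the mouth, along the chute's y: 0 shut (its end blocks the tin's way), 0.08 fully open, towards +y. It stays where left and takes about 2 N to slide. Bar 16 mm wide, on chute x = 70 mm, its top 19 mm above the deck; shut, it reaches from y = +110 to y = -15 mm.
- bolt_knob (a point): Point on the axis of the bolt's upright red knob, 45 mm above the deck, at chute x = 70 mm, y = 85 mm plus the bolt's travel. The knob is a cylinder 18 mm across standing from 19 to 69 mm above the deck; it can be pinched from above or pushed from the side.
- jar: White plastic jar, 72 mm across, 120 mm high, standing on the bench beside the chute; origin at the centre of its underside. Leave it alone.
- brush_pot: Terracotta pot 80 mm across and 100 mm high with brushes reaching 190 mm above the bench, beside the chute; origin at the centre of its underside. Leave it alone.
- bowl: Blue glazed bowl, 120 mm across, 55 mm high, on the bench beside the chute; origin at the centre of its underside. Leave it alone.
Mind the look-alikes: they are no part of the job. Leave any green or turquoise look-alike of the part that bears tin_center alone.

How it is judged:
By the outcome, as a careful person would: the job done as asked, in the order asked, and still so for the second after the job is handed in, with the robot touching nothing.
It also fails if it takes over 67 s, if anything falls off the work surface, if the arm or the gripper's body presses on something with over 40 N, if the wrist force passes 120 N, or if a joint passes its speed limit or range.

## Robot

A 6-joint arm with a two-finger parallel gripper is mounted at the origin on the work surface. World frame = base frame: x ahead of the robot, y to its left, z up, the work surface at z = 0. Lengths are in m, angles in rad, forces in N, time in s.
With the tool pointing down it reaches from about 0.35 to 0.85 m from the base axis. Payload 8.1 kg.
Tool frame: the origin (TCP) lies at the very end of the fingers, on their centre line; the grasp point (between the pads) lies 19 mm behind it; z points along the fingers, y is the direction in which the jaws open and shut (so a half turn about z gives the same grasp; the last joint's range is limited). The gripper opens to 93 mm and grips with 3 to 60 N. Pads are 15 mm wide; open, the fingers measure 128 mm over their backs; the gripper's body (75 mm by 188 mm) begins 65 mm behind the grasp point.
Start: joints at [-1.222, 0.13, 1.488, -0, 1.523, -0.085], TCP at [0.252, -0.544, 0.193] pointing down, gripper open.
Joint ranges: [-2.96, 2.96], [-0.89, 2.26], [0.02, 2.5], [-1.34, 4.48], [0, 2.73], [-2.66, 2.66]. Speed limits (rad/s): [2.39, 2.39, 2.79, 3.14, 3.14, 3.14].

## Interface

Orientations are given as [roll, pitch, yaw] about the fixed x, y, z axes, in that order (R = Rz(yaw) Ry(pitch) Rx(roll)).
In Python, from station import env, get_image, calibration gives the robot as it stands.
- The arm moves only by the tool send_rows, never from a script. Its argument "rows" is text: rows parted by semicolons, each of 7 numbers parted by spaces: the shift along the tool's x, y, z normalised to -1 to 1, where 1 is 25 cm, then the turn, a rotation vector about the tool's x, y, z normalised to -1 to 1, where 1 is 120 degrees, then the finger opening in mm, from 0 to 93. In form: tx ty tz ax ay az grip; .... A call has 1 to 8 rows; each row is the pose to reach, as a shift and turn from the pose commanded when the call began, along the tool's axes at that moment; what a row does not reach only later rows make up. A row lasts 1/12 s, in which the tool goes at most 41.7 mm and 7.16 degrees, less where a joint would pass 70% of its speed; a pose out of reach is approached as far as the arm can. A call with a number of a shift or a turn outside -1 to 1 is refused whole. A call with a gripper value outside its range is refused whole. The fingers move at their own pace and stop on an object; "force" is the grip in N (left out, the last holds). Time passes only in rows, so rows that repeat a pose let the fingers close. It gives the time, the measured TCP pose, the force and the opening at its end, in the units of the state.
- env.get_obs(): the state, without advancing time (a new reading comes with each control period).
- get_image(name): name is "side" or "top" or "wrist"; returns (picture, depth): 384x512x3 uint8, blue, green, red; 384x512 float32, m along the optical axis (not along the pixel's ray), 0 where there is no reading.
- calibration(name): a dict with "intrinsics" (3x3 intrinsics, pixels), "view" (4x4, takes a point from world to camera coordinates). Camera axes: x right, y up, looking along -z (the intrinsics and any distortion apply to the point x, -y, -z); pixel columns grow to the right and rows downward; lengths in m; the calibration is good to about 2 mm. A picture is of the moment at which its call begins: read the wrist's pose just before it. calibration takes no time and is no camera call; for the wrist camera it gives the pose at the moment of the call.
- env.job_done(): hands the job in, once; it reports no verdict.
The state is a dict: "time_s": time; "joints": joint angles; "joint_velocities": joint speeds; "tau": joint torques, N m; "eef_pos": TCP position; "orientation": TCP orientation; "wrist_force": force on the tool from outside, world axes, zero at the start; "wrist_torque": the same for the moment, N m; "finger_gap": opening from 0.0 (shut) to 1.0 (fully open).
Only numpy, scipy, OpenCV 4.12 (cv2) and the standard library are available. Lean on these libraries where they do the work, as an engineer would, in place of code of your own. Each camera call takes 0.05 s, during which the arm holds its last target.

## Working session

There is one attempt and no reset: what is moved stays moved. The work goes in short steps, Python scripts to look and compute and a tool call to move; the robot and the scene stay as the last step left them, time stands still between calls to the robot, and variables do not carry over. Pictures are saved under pics/ and viewed, and the job is handed in when it is done.

Besides the shell and the picture viewer there is one more tool, called as name(argument=value, ...) on one line, values as JSON. send_rows: Moves the arm, as the interface text tells. Its arguments: {"type":"object","properties":{"rows":{"type":"string"},"force":{"type":"number"}},"required":["rows"]}

```bash
mkdir -p pics; ls
python3 - <<'E'
from station import env,get_image,calibration
import cv2
for n in("side","top"):
    im,d=get_image(n);cv2.imwrite(f"pics/{n}0.png",im)
    import numpy as np;np.save(f"{n}0.npy",d)
    print(n,calibration(n))
print(env.get_obs())
E
```

```text
pics
side {'intrinsics': array([[375.61103015,   0.        , 259.33804153],
       [  0.        , 375.61103015, 198.18827877],
       [  0.        ,   0.        ,   1.        ]]), 'view': array([[-0.89443649, -0.44713679, -0.00721445,  0.48487473],
       [ 0.23632272, -0.48630451,  0.841225  , -0.26475279],
       [-0.37965107,  0.7507174 ,  0.54063708, -0.60334284],
       [ 0.        ,  0.        ,  0.        ,  1.        ]])}
top {'intrinsics': array([[437.66428382,   0.        , 252.94878259],
       [  0.        , 437.66428382, 196.36789011],
       [  0.        ,   0.        ,   1.        ]]), 'view': array([[ 0.00436123, -0.99998355, -0.00372505, -0.04000135],
       [ 0.99473101,  0.00395671,  0.10244301, -0.57895339],
       [-0.10242659, -0.0041522 ,  0.9947319 , -1.05600923],
       [ 0.        ,  0.        ,  0.        ,  1.        ]])}
{'time_s': 0.1, 'joints': array([-1.22239112e+00,  1.31071476e-01,  1.48914836e+00,  9.58823175e-06,
        1.52299164e+00, -8.53929741e-02]), 'joint_velocities': array([-1.36433574e-03, -8.96595137e-04, -1.34127272e-03, -8.73388913e-04,
        2.13579644e-04, -4.63237718e-05]), 'tau': array([ 1.32814694e-03, -5.61340714e+01, -4.93095267e+01,  7.71130621e-02,
        2.90873641e-02, -1.40573125e-04]), 'eef_pos': array([ 0.25203462, -0.54390307,  0.19231293]), 'orientation': array([-3.13998055e+00, -1.47609428e-04,  4.33797595e-01]), 'wrist_force': array([-0.54596153,  0.41125598,  0.08375845]), 'wrist_torque': array([ 0.01444554, -0.01513549,  0.03370151]), 'finger_gap': 0.9972025584173039}
```

View pics/side0.png

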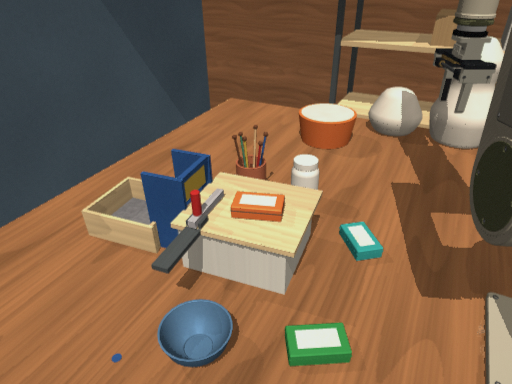

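View pics/top0.png

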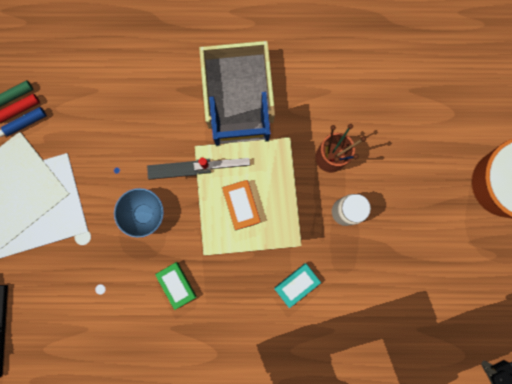

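Candidates: orange tin at top (241,204), the target on the deck. The look-alikes are green (176,286) and turquoise (297,285), both on the bench. The red knob is at (203,162); the red pen at (20,107) and red pot at right (510,180) aren't it. Next I'll measure.

```bash
cat > h.py <<'E'
import numpy as np,cv2
from station import env,get_image,calibration
def ray(n,px,z,cal=None):
    c=cal or calibration(n);K=c["intrinsics"];V=c["view"];R=V[:3,:3];t=V[:3,3]
    px=np.atleast_2d(np.asarray(px,float))
    d=np.c_[(px[:,0]-K[0,2])/K[0,0],-(px[:,1]-K[1,2])/K[1,1],-np.ones(len(px))]@R
    o=-R.T@t
    return o+d*((z-o[2])/d[:,2])[:,None]
def cloud(n,D,cal=None):
    c=cal or calibration(n);K=c["intrinsics"];V=c["view"];R=V[:3,:3];t=V[:3,3]
    v,u=np.mgrid[:D.shape[0],:D.shape[1]]
    P=np.stack([(u-K[0,2])/K[0,0]*D,-(v-K[1,2])/K[1,1]*D,-D],-1)
    return (P-t)@R
def mask(im,h0,h1,s=120,v=60):
    H=cv2.cvtColor(im,cv2.COLOR_BGR2HSV)
    return cv2.inRange(H,(h0,s,v),(h1,255,255))
E
python3 - <<'E'
from h import *
im=cv2.imread("pics/top0.png");D=np.load("top0.npy");P=cloud("top",D)
z=P[...,2]
print("deck z",np.median(z[225:245,215:290]))
m=((abs(z-np.median(z[225:245,215:290]))<.008)).astype(np.uint8)*255
m[:130]=0;m[:,:192]=0;m[:,310:]=0;m[270:]=0
m=cv2.morphologyEx(m,cv2.MORPH_OPEN,np.ones((5,5)))
m=cv2.morphologyEx(m,cv2.MORPH_CLOSE,np.ones((35,35)))
c=max(cv2.findContours(m,0,1)[0],key=cv2.contourArea)
r=cv2.minAreaRect(ray("top",c[:,0],.12)[:,:2].astype(np.float32)*1000)
print("deck",r); print(cv2.boxPoints(r))
H=cv2.cvtColor(im,cv2.COLOR_BGR2HSV)
print(H[204,226],H[215,250],H[162,203],H[185,240])
o=mask(im,3,13,170,120);o[:170]=0;o[240:]=0;o[:,:215]=0;o[:,265:]=0
c=max(cv2.findContours(o,0,1)[0],key=cv2.contourArea)
r=cv2.minAreaRect(ray("top",c[:,0],.148)[:,:2].astype(np.float32)*1000);print("tin",r,cv2.boxPoints(r))
k=(mask(im,0,4,170,80)|mask(im,170,180,170,80));k[:150]=0;k[175:]=0;k[:,:190]=0;k[:,215:]=0
print("knob",ray("top",np.argwhere(k)[:,::-1].mean(0),.185),k.sum()//255, z[158:166,199:207].max())
cv2.imwrite("pics/crop0.png",cv2.resize(im[30:270,130:390],None,fx=2.4,fy=2.4,interpolation=2))
cv2.imwrite("pics/m0.png",np.hstack([m,o,k]))
E
```

```text
deck z 0.12146120478584393
deck ((574.1290283203125, -23.009323120117188), (253.70834350585938, 220.02069091796875), 5.602644443511963)
[[ 437.1407     74.090866]
 [ 458.62103  -144.87877 ]
 [ 711.1174   -120.10951 ]
 [ 689.637      98.86012 ]]
[ 25  92 203] [100  13 231] [  1 202 210] [ 14 191 212]
tin ((549.2098388671875, -26.061166763305664), (103.93047332763672, 50.549015045166016), 0.4772185981273651) [[ 4.9703589e+02 -1.2203519e+00]
 [ 4.9745691e+02 -5.1767612e+01]
 [ 6.0138379e+02 -5.0901981e+01]
 [ 6.0096277e+02 -3.5472107e-01]]
knob [[0.63796309 0.06990279 0.185     ]] 48 1.1096067939260648
```

View pics/crop0.png

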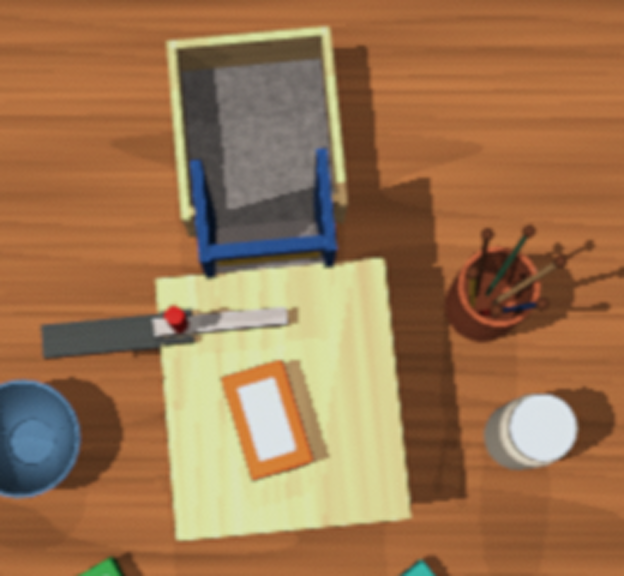

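Run:
```python
from h import *
im=cv2.imread("pics/top0.png")
o=mask(im,0,19,140,100);o[:172]=0;o[240:]=0;o[:,:215]=0;o[:,268:]=0
c=max(cv2.findContours(o,0,1)[0],key=cv2.contourArea)
r=cv2.minAreaRect(ray("top",c[:,0],.148)[:,:2].astype(np.float32)*1000);print("tin",r,cv2.boxPoints(r))
# lintel / cheeks blue, top at z=.188
b=mask(im,100,130,120,40);b[:85]=0;b[150:]=0;b[:,:200]=0;b[:,280:]=0
c=max(cv2.findContours(b,0,1)[0],key=cv2.contourArea)
r=cv2.minAreaRect(ray("top",c[:,0],.188)[:,:2].astype(np.float32)*1000);print("mouth",r,cv2.boxPoints(r))
```

```text
tin ((549.0442504882812, -11.8480224609375), (99.1993179321289, 59.918949127197266), 17.51879119873047) [[492.72675    1.791462]
 [510.7635   -55.348343]
 [605.36176  -25.487507]
 [587.325     31.652298]]
mouth ((733.2071533203125, -8.278068542480469), (105.0540542602539, 123.52857208251953), 6.017093181610107) [[674.4951    47.639786]
 [687.444    -75.20823 ]
 [791.9192   -64.19592 ]
 [778.97034   58.652092]]
```

```bash
cat >> h.py <<'E'
from scipy.spatial.transform import Rotation as Ro
C=np.array([.5745,-.023,.120]);YAW=np.deg2rad(5.7)
RC=Ro.from_euler('z',YAW).as_matrix()
def ch(x,y,z): return C+RC@(np.array([x,y,z])/1000)   # chute mm, z above deck
def plan(*targets):
    o=env.get_obs();R=Ro.from_euler('xyz',o["orientation"])
    T=Ro.from_euler('xyz',[np.pi,0,YAW])
    rv=(R.inv()*T).as_rotvec(degrees=True)/120
    print("now chute mm",np.round(RC.T@(o["eef_pos"]-C)*1000,1),"F",np.round(o["wrist_force"],1),"gap",round(o["finger_gap"]*93,1),"t",o["time_s"])
    print("turn",rv.round(4))
    for t in targets:
        print(t,"->",(R.inv().apply(ch(*t)-o["eef_pos"])/.25).round(4))
E
python3 -c "
from h import *
plan((70,85,130),(70,85,25))"
```

```text
now chute mm [-372.6 -486.3   72.3] F [-0.5  0.4  0.1] gap 92.7 t 0.1
turn [-8.000e-04  1.000e-04  1.596e-01]
(70, 85, 130) -> [ 2.4223 -1.5781 -0.2278]
(70, 85, 25) -> [ 2.4222 -1.5775  0.1922]
```

send_rows(rows="0 0 -0.15 0 0 0 40; 0.15 -0.1 -0.23 0 0 0 40; 0.9 -0.58 -0.23 0 0 0 40; 0.9 -0.58 -0.23 0 0 0 40; 0.9 -0.58 -0.23 0 0 0 40; 0.9 -0.58 -0.23 0 0 0 40; 0.9 -0.58 -0.23 0 0 0 40; 0.9 -0.58 -0.23 0 0 0 40")

```text
time_s: 0.77
eef_pos: [0.3971, -0.3146, 0.2506]
orientation: [-3.141, -0.001, 0.436]
wrist_force: [0.1, 0.0, -0.1]
finger_gap: 0.477
```

send_rows(rows="0.9 -0.58 0 0 0 0.16 40; 0.9 -0.58 0 0 0 0.16 40; 0.9 -0.58 0 0 0 0.16 40; 0.9 -0.58 0 0 0 0.16 40; 0.9 -0.58 0 0 0 0.16 40; 0.9 -0.58 0 0 0 0.16 40; 0.9 -0.58 0 0 0 0.16 40; 0.9 -0.58 0 0 0 0.16 40")

```text
time_s: 1.43
eef_pos: [0.5404, -0.087, 0.25]
orientation: [-3.139, 0.0, 0.104]
wrist_force: [0.1, -0.0, 0.1]
finger_gap: 0.429
```

```bash
python3 -c "
from h import *
plan((70,85,130),(70,85,25))"
```

```text
now chute mm [-40.3 -60.3 130. ] F [ 0.1 -0.   0.1] gap 39.9 t 1.4333
turn [-0.0011  0.      0.002 ]
(70, 85, 130) -> [ 0.4437 -0.5795  0.0012]
(70, 85, 25) -> [ 0.4437 -0.5785  0.4212]
```

send_rows(rows="0.44 -0.58 0 0 0 0 50; 0.44 -0.58 0 0 0 0 50; 0.44 -0.58 0 0 0 0 50; 0.44 -0.58 0 0 0 0 50; 0.44 -0.58 0 0 0 0 50; 0.44 -0.58 0 0 0 0 50; 0.44 -0.58 0 0 0 0 50")

```text
time_s: 2.02
eef_pos: [0.6335, 0.0632, 0.2497]
orientation: [3.141, 0.002, 0.1]
wrist_force: [0.0, -0.6, 0.4]
finger_gap: 0.541
```

```bash
python3 -c "
from h import *
plan((70,85,130),(70,85,25))
c=calibration('wrist');im,d=get_image('wrist');cv2.imwrite('pics/w1.png',im)
k=mask(im,0,4,150,60)|mask(im,172,180,150,60);n,l,s,ce=cv2.connectedComponentsWithStats(k);print(s,ce)
P=cloud('wrist',d,c)
for i in range(1,n):
  if s[i,4]>100:
    q=P[l==i];q=q[(q[:,2]>.18)&(q[:,2]<.195)];print(len(q));p=q.mean(0) if len(q) else C;print(p,RC.T@(p-C)*1000)
"
```

```text
now chute mm [ 67.3  80.  129.7] F [ 0.  -0.6  0.4] gap 50.3 t 2.0167
turn [0.0002 0.0009 0.0004]
(70, 85, 130) -> [ 0.011  -0.0201 -0.0012]
(70, 85, 25) -> [ 0.0118 -0.0203  0.4188]
[[     0      0    512    384 196245]
 [   455    141      1      1      1]
 [   473    140      1      1      1]
 [   480    169     32     20     96]
 [   508    168      1      1      1]
 [   248    173      1      1      1]
 [   250    172      1      1      1]
 [   245    174      2      3      3]
 [   247    177      1      2      2]
 [   243    179     19     18    254]
 [   509    189      1      1      1]
 [   511    188      1      1      1]
 [   511    190      1      1      1]] [[255.38014217 191.51216082]
 [455.         141.        ]
 [473.         140.        ]
 [496.39583333 179.54166667]
 [508.         168.        ]
 [248.         173.        ]
 [250.         172.        ]
 [245.66666667 175.        ]
 [247.         177.5       ]
 [251.64566929 187.6023622 ]
 [509.         189.        ]
 [511.         188.        ]
 [511.         190.        ]]
253
[0.64123003 0.06970416 0.1889112 ] [75.60744469 85.6181845  68.91120052]
```

View pics/w1.png

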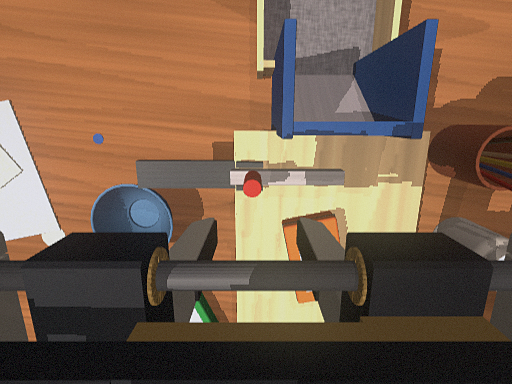

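```bash
sed -i 's/C=np.array(\[.5745,-.023,.120\])/C=np.array([.577,-.0225,.120])/' h.py; python3 -c "
from h import *
plan((71,85,130),(71,85,25))"
```

```text
now chute mm [ 64.5  78.8 130.1] F [ 0.2 -0.4 -0.4] gap 49.9 t 2.0667
turn [ 0.0002  0.0007 -0.0003]
(71, 85, 130) -> [ 0.026  -0.0249  0.0002]
(71, 85, 25) -> [ 0.0266 -0.0251  0.4202]
```

send_rows(rows="0 0 0 0 0 0 50; 0 0 0 0 0 0 50")

```text
time_s: 2.23
eef_pos: [0.6334, 0.0615, 0.251]
orientation: [3.141, -0.0, 0.097]
wrist_force: [-0.3, 1.0, -0.2]
finger_gap: 0.537
```

```bash
python3 -c "
from h import *
plan((71,85,130),(71,85,25))"
```

```text
now chute mm [ 64.5  78.  131. ] F [-0.3  1.  -0.2] gap 49.9 t 2.2333
turn [ 0.0001 -0.     -0.0012]
(71, 85, 130) -> [ 0.026  -0.0282  0.0038]
(71, 85, 25) -> [ 0.0259 -0.0283  0.4238]
```

send_rows(rows="0.026 -0.028 0 0 0 0 50; 0.026 -0.028 0 0 0 0 50; 0.026 -0.028 0.12 0 0 0 50; 0.026 -0.028 0.24 0 0 0 50; 0.026 -0.028 0.36 0 0 0 50; 0.026 -0.028 0.42 0 0 0 50; 0.026 -0.028 0.42 0 0 0 50")

```text
time_s: 2.82
eef_pos: [0.6364, 0.0703, 0.1403]
orientation: [-3.141, 0.008, 0.098]
wrist_force: [0.0, 0.3, -0.2]
finger_gap: 0.541
```

send_rows(rows="0 0 0 0 0 0 10; 0 0 0 0 0 0 10; 0 0 0 0 0 0 10; 0 0 0 0 0 0 10; 0 0 0 0 0 0 10; 0 0 0 0 0 0 10", force=15)

```text
time_s: 3.32
eef_pos: [0.6405, 0.0704, 0.1471]
orientation: [3.141, -0.002, 0.099]
wrist_force: [-0.1, -0.9, 5.0]
finger_gap: 0.191
```

```bash
python3 -c "
from h import *
plan((71,165,25))
im,d=get_image('side');cv2.imwrite('pics/s2.png',im[120:300,100:360].repeat(3,0).repeat(3,1))"
```

```text
now chute mm [72.4 86.2 27.1] F [-0.1 -0.9  5. ] gap 17.7 t 3.3167
turn [ 0.0002 -0.0011 -0.0004]
(71, 165, 25) -> [-0.0058 -0.3153  0.0084]
```

View pics/s2.png

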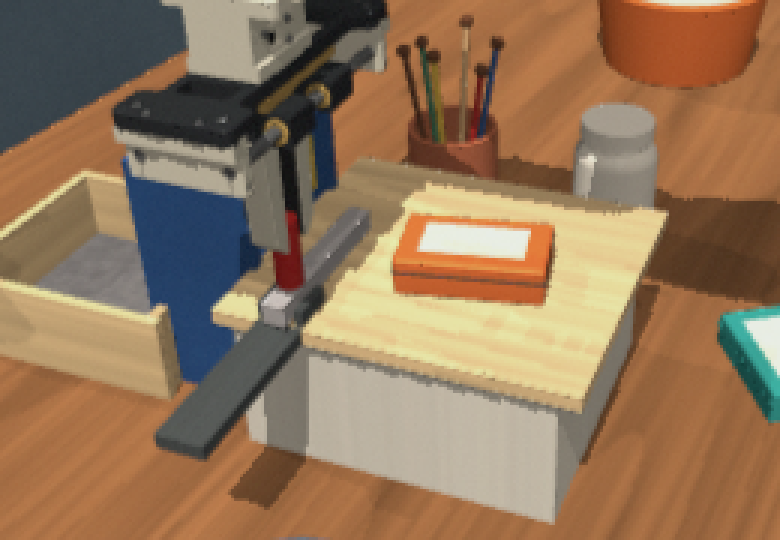

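The knob is held between the fingers, with the opening at 17.7 mm. Sliding the bolt open.

send_rows(rows="0 -0.06 0 0 0 0 10; 0 -0.12 0 0 0 0 10; 0 -0.18 0 0 0 0 10; 0 -0.24 0 0 0 0 10; 0 -0.29 0 0 0 0 10; 0 -0.32 0 0 0 0 10; 0 -0.328 0 0 0 0 10; 0 -0.328 0 0 0 0 10")

```text
time_s: 4.03
eef_pos: [0.6331, 0.1456, 0.1469]
orientation: [3.131, -0.002, 0.096]
wrist_force: [1.8, -30.5, 6.4]
finger_gap: 0.199
```

```bash
python3 -c "
from h import *
plan((71,165,25))"
```

```text
now chute mm [ 72.5 161.7  26.9] F [  1.8 -30.5   6.4] gap 18.6 t 4.0333
turn [ 0.0052 -0.0007 -0.0018]
(71, 165, 25) -> [-0.0059 -0.0134  0.0075]
```

send_rows(rows="0 0.01 0 0 0 0 50; 0 0.02 0 0 0 0 50; 0 0.02 0 0 0 0 50; 0 0.02 0 0 0 0 50; 0 0.02 -0.15 0 0 0 50; 0 0.02 -0.3 0 0 0 50; 0.0 0.02 -0.44 0 0 0 50; 0 0.02 -0.44 0 0 0 50")

```text
time_s: 4.7
eef_pos: [0.6351, 0.1486, 0.2654]
orientation: [-3.14, -0.013, 0.1]
wrist_force: [1.3, 1.3, 1.3]
finger_gap: 0.538
```

```bash
cat > k.py <<'E'
from h import *
import sys
c=calibration('wrist');im,d=get_image('wrist');cv2.imwrite(f'pics/{sys.argv[1]}.png',im)
k=mask(im,0,4,150,60)|mask(im,172,180,150,60)
P=cloud('wrist',d,c);q=P[(k>0)&(P[...,2]>.18)&(P[...,2]<.195)];p=q.mean(0);print(len(q),p,"knob chute wrist",RC.T@(p-C)*1000)
im,d=get_image('top');cv2.imwrite(f'pics/{sys.argv[1]}t.png',im[30:270,130:390].repeat(3,0).repeat(3,1)[:600,:780])
cv2.imwrite(f'pics/{sys.argv[1]}f.png',im);np.save('t.npy',d)
E
python3 k.py w3; python3 -c "
from h import *
plan((71,85,25),(71,165,25),(-105,5,130))"
```

```text
246 [0.63377969 0.1462725  0.18856119] knob chute wrist [ 73.26138873 162.29866925  68.56119364]
now chute mm [ 72.8 164.3 138.3] F [-0.5  0.8 -0.5] gap 49.9 t 4.8
turn [-0.0003 -0.0022  0.    ]
(71, 85, 25) -> [-0.0093  0.3173  0.4531]
(71, 165, 25) -> [-0.0093 -0.0027  0.4533]
(-105, 5, 130) -> [-0.7114  0.637   0.0296]
```

View pics/w3.png

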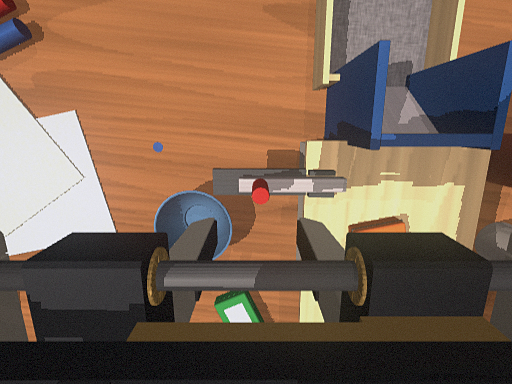

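The travel reads about 77 mm, so the bolt may have crept back as the fingers opened. I'll push it again with one finger, then back straight off.

send_rows(rows="-0.005 -0.016 0.15 0 0 0 40; -0.005 -0.016 0.3 0 0 0 40; -0.005 -0.016 0.45 0 0 0 40; -0.005 -0.016 0.45 0 0 0 40; -0.005 -0.016 0.45 0 0 0 40; -0.005 -0.035 0.45 0 0 0 40; -0.005 -0.055 0.45 0 0 0 40; -0.005 -0.055 0.45 0 0 0 40")

```text
time_s: 5.47
eef_pos: [0.6306, 0.1562, 0.1447]
orientation: [3.134, -0.001, 0.096]
wrist_force: [1.4, -20.5, -7.9]
finger_gap: 0.437
```

```bash
python3 -c "
from h import *
plan((71,176,25))"
```

```text
now chute mm [ 71.  172.5  24.7] F [  1.4 -20.5  -7.9] gap 40.6 t 5.4667
turn [ 0.0037 -0.0004 -0.0015]
(71, 176, 25) -> [-0.0002 -0.014  -0.0014]
```

send_rows(rows="0 0.04 0 0 0 0 40; 0 0.06 0 0 0 0 40; 0 0.06 0 0 0 0 40; 0 0.06 -0.15 0 0 0 40; 0 0.06 -0.3 0 0 0 40; -0.15 0.12 -0.44 0 0 0 40; -0.3 0.24 -0.44 0 0 0 40; -0.45 0.36 -0.44 0 0 0 40")

```text
time_s: 6.13
eef_pos: [0.5433, 0.0761, 0.2576]
orientation: [-3.141, -0.008, 0.101]
wrist_force: [-0.6, -0.1, 0.3]
finger_gap: 0.431
```

send_rows(rows="-0.25 0.25 0 0 0 0 40; -0.25 0.25 0 0 0 0 40;-0.25 0.25 0 0 0 0 40;-0.25 0.25 0 0 0 0 40")

```text
time_s: 6.47
eef_pos: [0.4858, 0.0057, 0.2548]
orientation: [3.141, -0.004, 0.096]
wrist_force: [-0.1, -0.2, 0.3]
finger_gap: 0.432
```

```bash
python3 k.py w4
python3 - <<'E'
from h import *
im=cv2.imread("pics/w4f.png")
k=(mask(im,0,4,150,70)|mask(im,170,180,150,70));k[:140]=0;k[185:]=0;k[:,:150]=0;k[:,225:]=0
im0=cv2.imread("pics/top0.png")
k0=(mask(im0,0,4,150,70)|mask(im0,170,180,150,70));k0[:140]=0;k0[185:]=0;k0[:,:150]=0;k0[:,225:]=0
for q in(k0,k):
    px=np.argwhere(q)[:,::-1].mean(0);p=ray("top",px,.185)[0];print(px,RC.T@(p-C)*1000,q.sum()//255)
plan((-105,5,130))
E
```

```text
383 [0.63017615 0.1438021  0.18774105] knob chute wrist [ 69.43030831 160.19839291  67.74104513]
[202.67924528 161.71698113] [69.17808933 85.82963876 65.        ] 53
[167.04918033 164.95081967] [ 69.48500404 162.38815318  65.        ] 61
now chute mm [-86.6  38.6 134.1] F [-0.3  0.4  0.9] gap 40.2 t 6.5667
turn [-0.0001 -0.0016 -0.0006]
(-105, 5, 130) -> [-0.0734  0.1346  0.0162]
```

View pics/w4t.png

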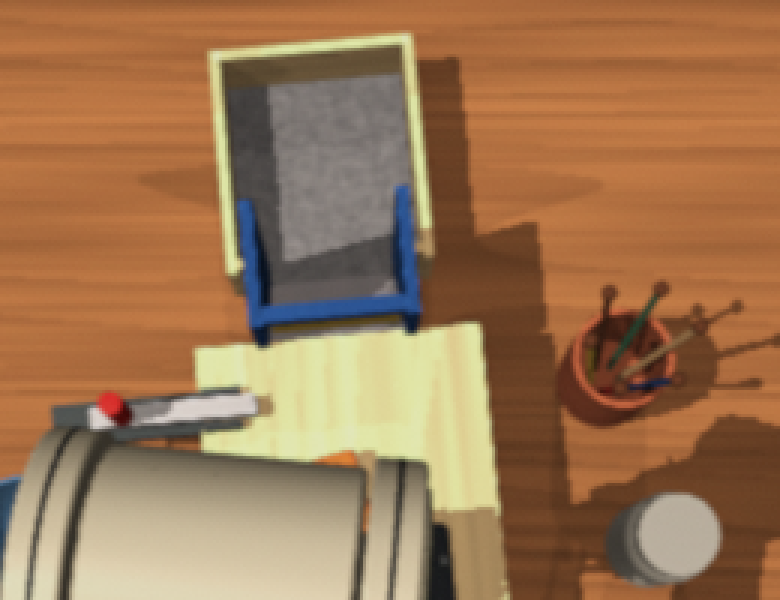

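View pics/w4.png

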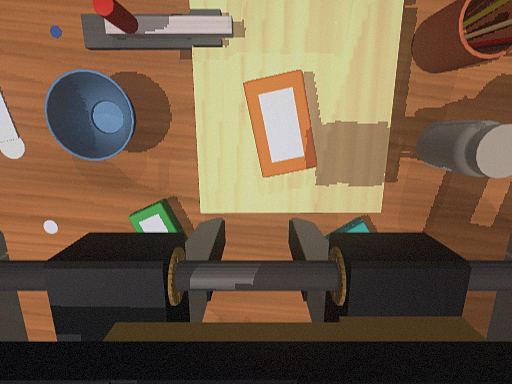

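```bash
cat > tin.py <<'E'
from h import *
import sys
def tin(name):
    o=env.get_obs()
    c=calibration('wrist');im,d=get_image('wrist');cv2.imwrite(f'pics/{name}.png',im)
    m=mask(im,0,19,150,100);P=cloud('wrist',d,c)
    m[(P[...,2]<.135)|(P[...,2]>.155)]=0
    m=cv2.morphologyEx(m,cv2.MORPH_CLOSE,np.ones((3,3)))
    cs=cv2.findContours(m,0,1)[0]
    k=max(cs,key=cv2.contourArea)
    q=(ray('wrist',k[:,0],.148,c)-C)@RC*1000
    r=cv2.minAreaRect(q[:,:2].astype(np.float32));print("tin chute",r);print(cv2.boxPoints(r).round(1))
    return im,P,c
if __name__=="__main__":
    im,P,c=tin(sys.argv[1])
    H=cv2.cvtColor(im,cv2.COLOR_BGR2HSV)
    for row in(60,90,170,190):
        mm=(abs(P[row,:,2]-.12)<.01)&(np.arange(512)>150)&(np.arange(512)<430)
        mm=np.where(mm)[0]
        q=(ray('wrist',[[mm[0]-.5,row],[mm[-1]+.5,row]],.12,c)-C)@RC*1000;print(row,mm[0],mm[-1],q.round(1)[:,:2].tolist())
E
python3 tin.py w5
```

```text
tin chute ((-24.376605987548828, 12.683700561523438), (98.23697662353516, 58.99153518676758), 11.625840187072754)
[[-78.4  31.7]
 [-66.5 -26.1]
 [ 29.7  -6.3]
 [ 17.8  51.5]]
60 194 399 [[44.8, 106.7], [44.3, -112.8]]
90 195 395 [[14.6, 107.3], [14.1, -112.1]]
170 199 387 [[-73.7, 107.5], [-74.2, -113.0]]
190 200 384 [[-97.7, 107.5], [-98.1, -112.0]]
```

```bash
sed -i 's/.577,-.0225/.5772,-.025/' h.py; python3 -c "
from h import *
plan((-105,6,130),(-105,6,8))"
```

```text
now chute mm [-86.5  41.5 133.6] F [ 1.  -0.6  0.2] gap 40.0 t 6.6167
turn [-0.0001 -0.0011 -0.0001]
(-105, 6, 130) -> [-0.0741  0.1419  0.0143]
(-105, 6, 8) -> [-0.0752  0.142   0.5023]
```

send_rows(rows="-0.075 0.142 0 0 0 0 24; -0.075 0.142 0.1 0 0 0 24; -0.075 0.142 0.2 0 0 0 24; -0.075 0.142 0.3 0 0 0 24; -0.075 0.142 0.4 0 0 0 24; -0.075 0.142 0.47 0 0 0 24; -0.075 0.142 0.5 0 0 0 24; -0.075 0.142 0.5 0 0 0 24", force=15)

```text
time_s: 7.28
eef_pos: [0.47, -0.0292, 0.1255]
orientation: [-3.14, 0.004, 0.1]
wrist_force: [0.5, 0.2, -0.4]
finger_gap: 0.256
```

send_rows(rows="0 0 0 0 0 0 24; 0 0 0 0 0 0 24")

```text
time_s: 7.45
eef_pos: [0.4722, -0.0302, 0.1291]
orientation: [3.141, -0.002, 0.099]
wrist_force: [0.0, 0.1, 0.7]
finger_gap: 0.259
```

```bash
python3 -c "
from h import *
plan((-60,6,8))"; python3 tin.py w6
```

```text
now chute mm [-105.     5.3    9.1] F [0.  0.1 0.7] gap 24.1 t 7.45
turn [ 0.0002 -0.001  -0.    ]
(-60, 6, 8) -> [ 0.1801 -0.0028  0.0049]
tin chute ((-24.36981201171875, 14.808677673339844), (98.29580688476562, 58.72426986694336), 11.763818740844727)
[[-78.5  33.5]
 [-66.5 -24. ]
 [ 29.7  -3.9]
 [ 17.8  53.6]]
60 151 429 [[1.5, 76.0], [1.4, -107.2]]
90 151 429 [[-17.1, 77.7], [-17.3, -110.0]]
170 151 418 [[-71.4, 82.7], [-71.7, -110.0]]
190 151 415 [[-86.2, 84.0], [-86.5, -109.9]]
```

View pics/w6.png

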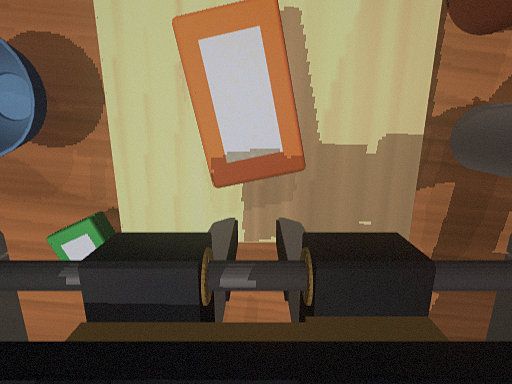

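send_rows(rows="0.04 0 0 0 0 0 24; 0.07 0 0 0 0 0 24; 0.1 0 0 0 0 0 24; 0.12 0 0 0 0 0 24; 0.14 0 0 0 0 0 24; 0.16 0 0 0 0 0 24; 0.18 0 0 0 0 0 24; 0.18 0 0 0 0 0 24")

```text
time_s: 8.17
eef_pos: [0.5163, -0.0259, 0.1275]
orientation: [-3.142, -0.0, 0.099]
wrist_force: [-0.6, 0.3, 0.1]
finger_gap: 0.257
```

```bash
python3 -c "
from h import *
plan((-60,6,8))"; python3 tin.py w7
```

```text
now chute mm [-60.7   5.1   7.5] F [-0.6  0.3  0.1] gap 23.9 t 8.1667
turn [-0.     -0.0001 -0.0004]
(-60, 6, 8) -> [ 0.0027 -0.0035 -0.0019]
tin chute ((-18.880664825439453, 15.812479019165039), (87.74067687988281, 58.75249099731445), 11.712316513061523)
[[-67.8  35.7]
 [-55.9 -21.9]
 [ 30.   -4. ]
 [ 18.1  53.5]]
60 151 429 [[45.5, 75.1], [45.2, -106.4]]
90 151 429 [[27.1, 76.8], [26.8, -109.1]]
170 151 419 [[-26.8, 81.8], [-27.1, -109.9]]
190 151 416 [[-41.4, 83.2], [-41.8, -109.7]]
```

View pics/w7.png

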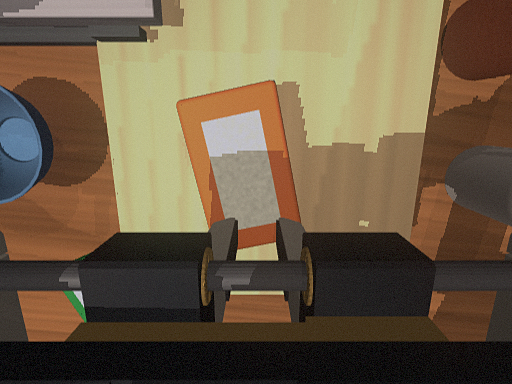

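```bash
python3 -c "
from h import *
im,d=get_image('side');cv2.imwrite('pics/s8.png',im[120:300,100:360].repeat(3,0).repeat(3,1))
im,d=get_image('top');cv2.imwrite('pics/t8.png',im[100:290,150:390].repeat(3,0).repeat(3,1))"
```

```text
(no output)
```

View pics/s8.png

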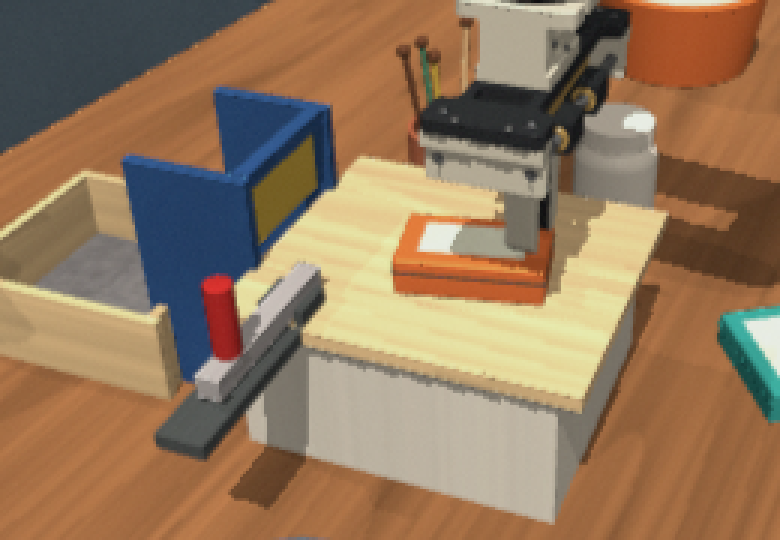

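```bash
python3 -c "
from h import *
im,d=get_image('side');P=cloud('side',d);o=env.get_obs();print(o['eef_pos'],o['wrist_force'])
q=(P-C)@RC*1000
for v in range(184,206,2): print(v,[tuple(q[v,u].round().astype(int)) for u in (270,273,276,279)])
"
```

```text
[ 0.51532904 -0.02596392  0.12737415] [-0.18228507  0.1603425   0.39317776]
184 [(np.int64(-77), np.int64(91), np.int64(118)), (np.int64(-82), np.int64(91), np.int64(119)), (np.int64(-87), np.int64(91), np.int64(120)), (np.int64(-93), np.int64(92), np.int64(122))]
186 [(np.int64(-58), np.int64(35), np.int64(79)), (np.int64(-62), np.int64(32), np.int64(78)), (np.int64(-68), np.int64(33), np.int64(80)), (np.int64(-93), np.int64(93), np.int64(118))]
188 [(np.int64(-57), np.int64(33), np.int64(73)), (np.int64(-63), np.int64(33), np.int64(74)), (np.int64(-69), np.int64(34), np.int64(76)), (np.int64(-71), np.int64(23), np.int64(70))]
190 [(np.int64(-57), np.int64(34), np.int64(69)), (np.int64(-63), np.int64(33), np.int64(70)), (np.int64(-252), np.int64(594), np.int64(432)), (np.int64(-71), np.int64(24), np.int64(66))]
192 [(np.int64(-57), np.int64(35), np.int64(65)), (np.int64(-63), np.int64(34), np.int64(66)), (np.int64(-70), np.int64(37), np.int64(69)), (np.int64(-72), np.int64(24), np.int64(62))]
194 [(np.int64(-56), np.int64(32), np.int64(59)), (np.int64(-64), np.int64(35), np.int64(63
[... 318 characters left out ...]
nt64(50)), (np.int64(-63), np.int64(33), np.int64(52)), (np.int64(-69), np.int64(33), np.int64(54)), (np.int64(-71), np.int64(23), np.int64(48))]
200 [(np.int64(-57), np.int64(33), np.int64(47)), (np.int64(-63), np.int64(32), np.int64(47)), (np.int64(-68), np.int64(31), np.int64(48)), (np.int64(-71), np.int64(21), np.int64(43))]
202 [(np.int64(-56), np.int64(29), np.int64(39)), (np.int64(-63), np.int64(33), np.int64(44)), (np.int64(-69), np.int64(33), np.int64(45)), (np.int64(-71), np.int64(21), np.int64(38))]
204 [(np.int64(-53), np.int64(20), np.int64(29)), (np.int64(-58), np.int64(18), np.int64(28)), (np.int64(-66), np.int64(23), np.int64(33)), (np.int64(-71), np.int64(21), np.int64(34))]
```

View pics/t8.png

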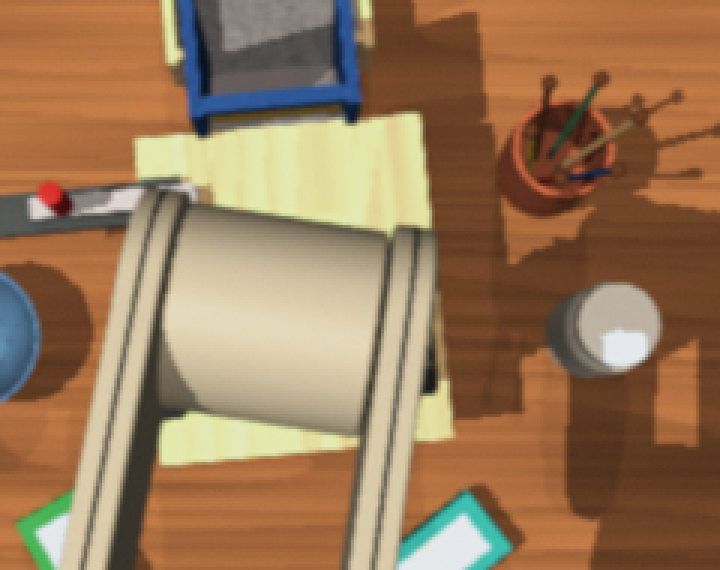

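The tin didn't move. In the side view the fingertips sit about 25 mm higher than the reported TCP suggests, passing over the tin. I'll back off and measure the true tip height.

send_rows(rows="0 0 -0.05 0 0 0 24; -0.1 0 -0.1 0 0 0 24; -0.18 0 -0.1 0 0 0 24; -0.18 0 -0.1 0 0 0 24; -0.18 0 -0.1 0 0 0 24; -0.18 0 -0.1 0 0 0 24")

```text
time_s: 8.87
eef_pos: [0.4715, -0.0305, 0.1533]
orientation: [3.141, -0.002, 0.098]
wrist_force: [-0.4, 0.2, 0.6]
finger_gap: 0.261
```

```bash
cat > fing.py <<'E'
from h import *
import sys
im,d=get_image('side');P=cloud('side',d);plan((-105,6,8))
q=(P-C)@RC*1000
o=env.get_obs();t=RC.T@(o['eef_pos']-C)*1000
g=(abs(q[...,0]-t[0])<25)&(abs(q[...,1]-t[1])<70)&(q[...,2]>3)
v,u=np.where(g);print(u.min(),u.max(),v.min(),v.max())
zz=q[g]
for a in range(0,200,6):
    s=zz[(zz[:,2]>=a)&(zz[:,2]<a+6)]
    if len(s)>3: print(a,len(s),"x",np.percentile(s[:,0],[5,95]).round(),"y",np.percentile(s[:,1],[5,95]).round())
x0,y0=max(u.min()-30,0),max(v.min()-20,0)
cv2.imwrite(f'pics/{sys.argv[1]}.png',cv2.resize(im[y0:y0+150,x0:x0+190],None,fx=4,fy=4,interpolation=0))
E
python3 fing.py s9
```

```text
now chute mm [-105.8    5.1   33. ] F [ 0.8 -0.  -0.4] gap 23.9 t 8.9167
turn [ 0.0001 -0.0005 -0.0004]
(-105, 6, 8) -> [ 0.003  -0.0036  0.1002]
277 326 0 197
54 7 x [-115. -103.] y [-8. 23.]
60 25 x [-115. -101.] y [-13.  29.]
66 34 x [-115.  -99.] y [-13.  33.]
72 42 x [-115. -100.] y [-13.  33.]
78 44 x [-115. -100.] y [-9. 34.]
84 40 x [-116.  -99.] y [-7. 35.]
90 34 x [-116.  -99.] y [23. 35.]
96 35 x [-115.  -98.] y [26. 35.]
102 31 x [-115.  -98.] y [30. 36.]
108 11 x [-114.  -99.] y [33. 37.]
156 12 x [-130. -124.] y [-34.  -5.]
162 29 x [-131. -127.] y [-32.  30.]
168 23 x [-129. -128.] y [-28.  35.]
174 53 x [-130.  -95.] y [-58.  53.]
180 237 x [-129.  -88.] y [-52.  73.]
186 190 x [-128.  -86.] y [-46.  72.]
192 129 x [-128.  -88.] y [-1. 47.]
198 111 x [-126.  -90.] y [ 6. 48.]
```

View pics/s9.png

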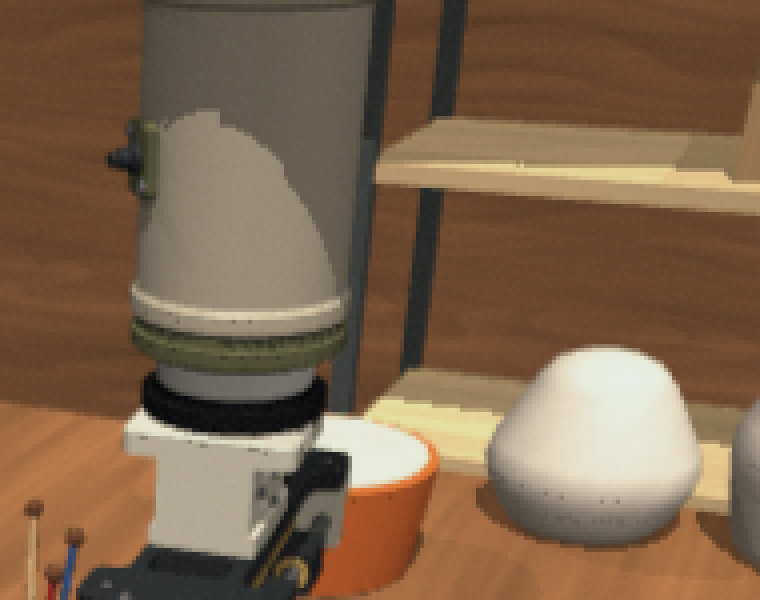

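send_rows(rows="-0.02 0 0.05 0 0 0 24; -0.02 0 0.1 0 0 0 24; -0.02 0 0.13 0 0 0 24; -0.02 0 0.13 0 0 0 24; -0.02 0 0.14 0 0 0 24; -0.02 0 0.15 0 0 0 24; -0.02 0 0.16 0 0 0 24; -0.02 0 0.164 0 0 0 24")

```text
time_s: 9.58
eef_pos: [0.466, -0.0309, 0.1115]
orientation: [3.142, -0.0, 0.099]
wrist_force: [0.5, -0.2, -0.8]
finger_gap: 0.257
```

```bash
python3 fing.py s10; python3 -c "
from h import *
im,d=get_image('side');cv2.imwrite('pics/s10.png',im[120:300,100:360].repeat(3,0).repeat(3,1))"
```

```text
now chute mm [-111.4    5.2   -8.6] F [-0.5 -0.2 -0.1] gap 24.1 t 9.6333
turn [-0.      0.     -0.0004]
(-105, 6, 8) -> [ 0.0255 -0.0033 -0.0665]
280 326 0 216
18 23 x [-121. -106.] y [-11.  29.]
24 31 x [-121. -108.] y [-13.  33.]
30 36 x [-121. -105.] y [-8. 34.]
36 30 x [-121. -105.] y [-6. 34.]
42 30 x [-121. -104.] y [28. 35.]
48 30 x [-121. -104.] y [29. 34.]
54 26 x [-121. -104.] y [28. 35.]
60 18 x [-120. -105.] y [33. 36.]
108 5 x [-132. -129.] y [-10.  -7.]
114 11 x [-136. -130.] y [-36.  -5.]
120 28 x [-136. -132.] y [-31.  35.]
126 23 x [-134. -133.] y [-27.  43.]
132 55 x [-135.  -98.] y [-49.  53.]
138 205 x [-135.  -94.] y [-43.  72.]
144 189 x [-134.  -91.] y [-39.  72.]
150 125 x [-133.  -94.] y [-1. 47.]
156 91 x [-131.  -94.] y [11. 48.]
162 90 x [-131.  -94.] y [23. 48.]
168 91 x [-131.  -94.] y [37. 48.]
174 85 x [-131.  -94.] y [43. 48.]
180 98 x [-132.  -90.] y [45. 48.]
186 145 x [-135.  -88.] y [38. 48.]
192 112 x [-135.  -90.] y [35. 44.]
198 158 x [-135.  -89.] y [27. 43.]
```

View pics/s10.png

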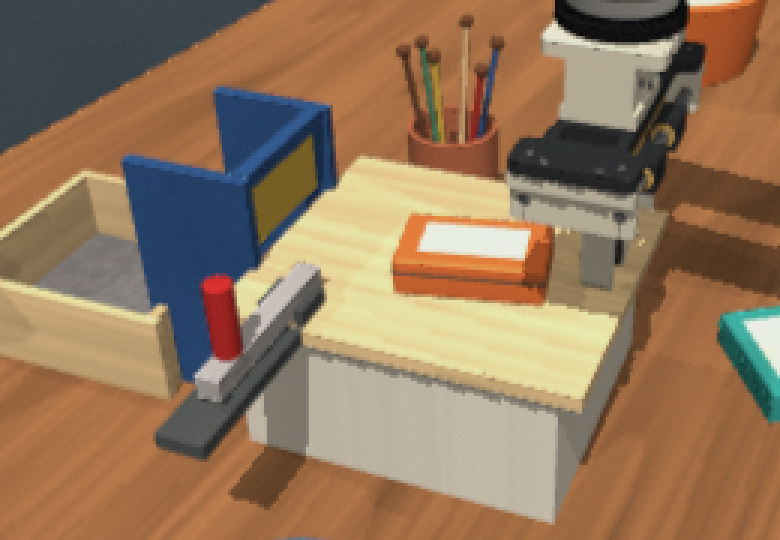

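send_rows(rows="0.05 0 0.01 0 0 0 24; 0.09 0 0.01 0 0 0 24; 0.115 0 0.01 0 0 0 24; 0.14 0 0.01 0 0 0 24; 0.16 0 0.01 0 0 0 24; 0.18 0 0.01 0 0 0 24; 0.2 0 0.01 0 0 0 24; 0.2 0 0.01 0 0 0 24")

```text
time_s: 10.35
eef_pos: [0.5165, -0.026, 0.1092]
orientation: [3.141, -0.001, 0.099]
wrist_force: [-0.0, 0.5, -0.8]
finger_gap: 0.259
```

```bash
python3 -c "
from h import *
plan((-60,6,8))"; python3 tin.py w11
```

```text
now chute mm [-60.5   5.1 -10.8] F [-0.   0.5 -0.8] gap 24.1 t 10.35
turn [ 0.0001 -0.0003 -0.0004]
(-60, 6, 8) -> [ 0.0022 -0.0037 -0.0752]
tin chute ((1.1592788696289062, 7.711643218994141), (97.90057373046875, 58.62818145751953), 3.9683074951171875)
[[-49.7  33.6]
 [-45.6 -24.9]
 [ 52.  -18.1]
 [ 48.   40.3]]
60 151 429 [[42.1, 68.7], [41.8, -96.1]]
90 151 429 [[25.4, 70.3], [25.1, -98.5]]
170 151 429 [[-23.6, 74.8], [-23.9, -105.7]]
190 151 429 [[-36.9, 76.1], [-37.2, -107.7]]
```

View pics/w11.png

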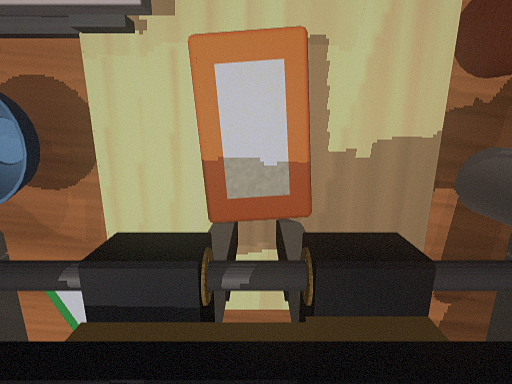

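send_rows(rows="0.03 0 0 0 0 0 24; 0.06 0.003 0 0 0 0 24; 0.09 0.006 0 0 0 0 24; 0.12 0.01 0 0 0 0 24; 0.15 0.014 0 0 0 0 24; 0.18 0.017 0 0 0 0 24; 0.21 0.02 0 0 0 0 24; 0.21 0.02 0 0 0 0 24")

```text
time_s: 11.07
eef_pos: [0.5699, -0.0259, 0.1091]
orientation: [3.141, -0.001, 0.099]
wrist_force: [-0.1, -0.6, -0.9]
finger_gap: 0.257
```

```bash
python3 -c "
from h import *
plan((0,0,-10))"; python3 tin.py w12
```

```text
now chute mm [ -7.4  -0.1 -10.9] F [-0.1 -0.6 -0.9] gap 23.9 t 11.0667
turn [ 0.0001 -0.0005 -0.0004]
(0, 0, -10) -> [ 0.0295 -0.0006 -0.0036]
tin chute ((52.989601135253906, -0.81439208984375), (58.61727523803711, 97.77701568603516), 89.92583465576172)
[[  4.1 -30.1]
 [101.8 -30.2]
 [101.9  28.4]
 [  4.1  28.6]]
60 151 429 [[95.3, 63.5], [95.0, -101.3]]
90 151 429 [[78.5, 65.1], [78.2, -103.7]]
170 151 427 [[29.6, 69.6], [29.3, -109.6]]
190 151 424 [[16.3, 70.8], [16.0, -109.6]]
```

View pics/w12.png

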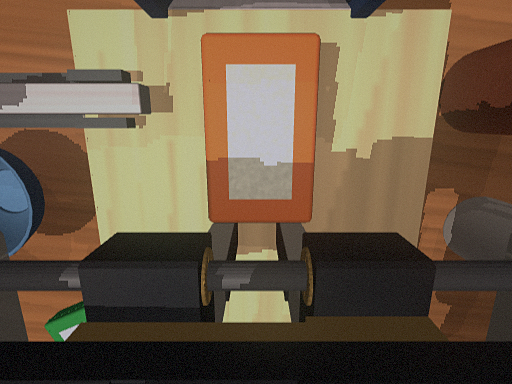

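send_rows(rows="0.04 0 0 0 0 0 24; 0.08 0 0 0 0 0 24; 0.12 0 0 0 0 0 24; 0.16 0 0 0 0 0 24; 0.2 0 0 0 0 0 24; 0.24 0 0 0 0 0 24; 0.27 0 0 0 0 0 24; 0.27 0 0 0 0 0 24")

```text
time_s: 11.78
eef_pos: [0.6364, -0.019, 0.1089]
orientation: [-3.142, -0.001, 0.099]
wrist_force: [0.8, 1.1, -0.3]
finger_gap: 0.252
```

```bash
python3 -c "
from h import *
plan((80,0,-10))
im,d=get_image('wrist');cv2.imwrite('pics/w13.png',im)
im,d=get_image('side');cv2.imwrite('pics/s13.png',im[120:300,80:340].repeat(3,0).repeat(3,1))"
```

```text
now chute mm [ 59.5   0.1 -11.1] F [ 0.8  1.1 -0.3] gap 23.5 t 11.7833
turn [-0.     -0.0003 -0.0003]
(80, 0, -10) -> [ 0.0821  0.0002 -0.0043]
```

View pics/w13.png

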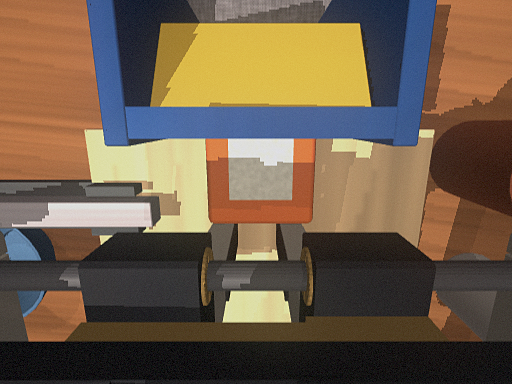

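View pics/s13.png

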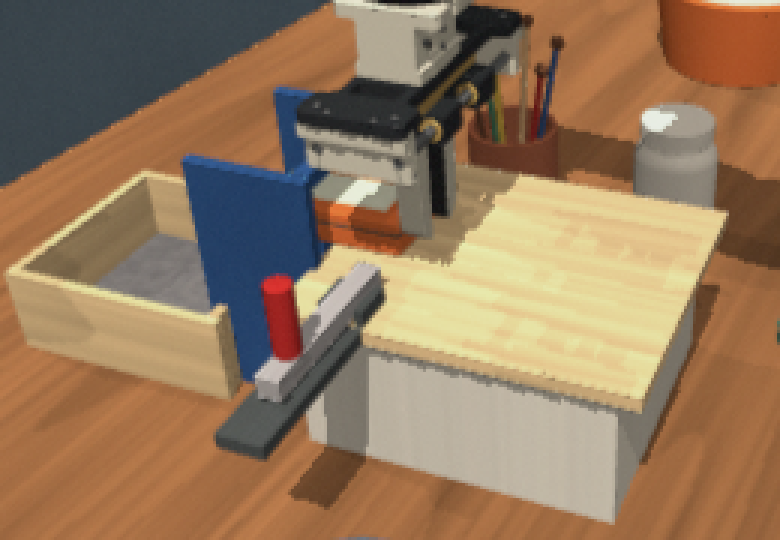

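send_rows(rows="0.02 0 -0.008 0 0 0 24; 0.04 0 -0.012 0 0 0 24; 0.06 0 -0.012 0 0 0 24; 0.075 0 -0.012 0 0 0 24; 0.085 0 -0.012 0 0 0 24; 0.095 0 -0.012 0 0 0 24; 0.105 0 -0.012 0 0 0 24; 0.105 0 -0.012 0 0 0 24")

```text
time_s: 12.55
eef_pos: [0.6622, -0.0165, 0.1119]
orientation: [-3.142, -0.001, 0.099]
wrist_force: [-0.4, 0.7, 0.5]
finger_gap: 0.259
```

```bash
python3 -c "
from h import *
plan((80,0,-10))
im,d=get_image('wrist');cv2.imwrite('pics/w14.png',im)
im,d=get_image('side');cv2.imwrite('pics/s14.png',im[120:300,80:340].repeat(3,0).repeat(3,1))"
```

```text
now chute mm [85.5  0.1 -8.1] F [-0.4  0.7  0.5] gap 24.1 t 12.55
turn [-0.     -0.0003 -0.0004]
(80, 0, -10) -> [-0.0218  0.0002  0.0074]
```

View pics/w14.png

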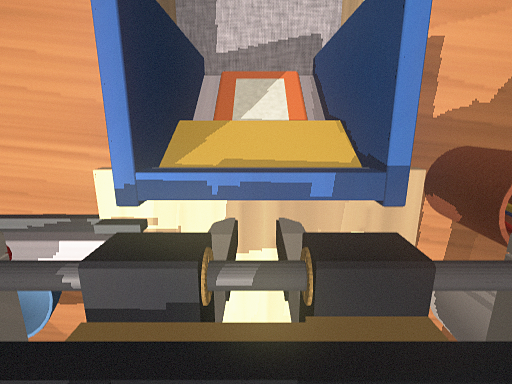

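View pics/s14.png

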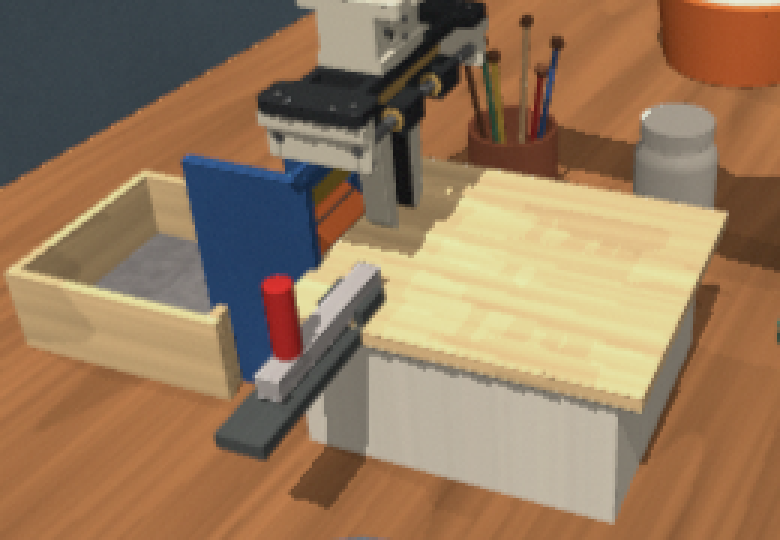

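The tin is tipping down the ramp. I'll back off straight, rise, and look again.

send_rows(rows="0 0 0 0 0 0 24; 0 0 0 0 0 0 24; -0.08 0 0 0 0 0 24; -0.16 0 -0.1 0 0 0 24; -0.24 0 -0.25 0 0 0 24; -0.24 0 -0.4 0 0 0 24; -0.24 0 -0.5 0 0 0 24; -0.24 0 -0.5 0 0 0 24")

```text
time_s: 13.32
eef_pos: [0.6049, -0.0229, 0.2453]
orientation: [3.139, -0.012, 0.099]
wrist_force: [-0.1, 0.3, 0.8]
finger_gap: 0.26
```

```bash
python3 -c "
from h import *
plan((71,150,130),(71,165,2))
im,d=get_image('wrist');cv2.imwrite('pics/w15.png',im)
im,d=get_image('side');cv2.imwrite('pics/s15.png',im[120:300,80:340].repeat(3,0).repeat(3,1))
im,d=get_image('top');cv2.imwrite('pics/t15.png',im[20:210,150:390].repeat(3,0).repeat(3,1))"
```

```text
now chute mm [ 27.8  -0.7 125.3] F [-0.1  0.3  0.8] gap 24.2 t 13.3167
turn [ 0.0012 -0.0055 -0.0004]
(71, 150, 130) -> [ 0.1726 -0.6028 -0.0182]
(71, 165, 2) -> [ 0.1666 -0.6641  0.4936]
```

View pics/w15.png

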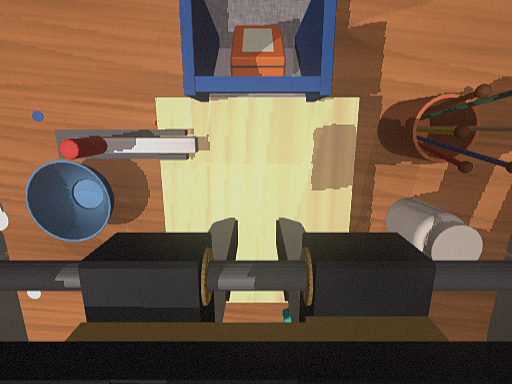

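View pics/s15.png

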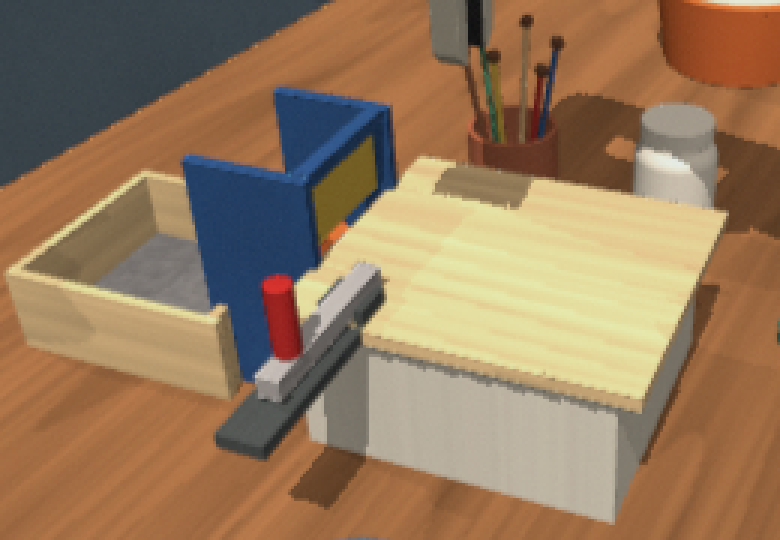

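View pics/t15.png

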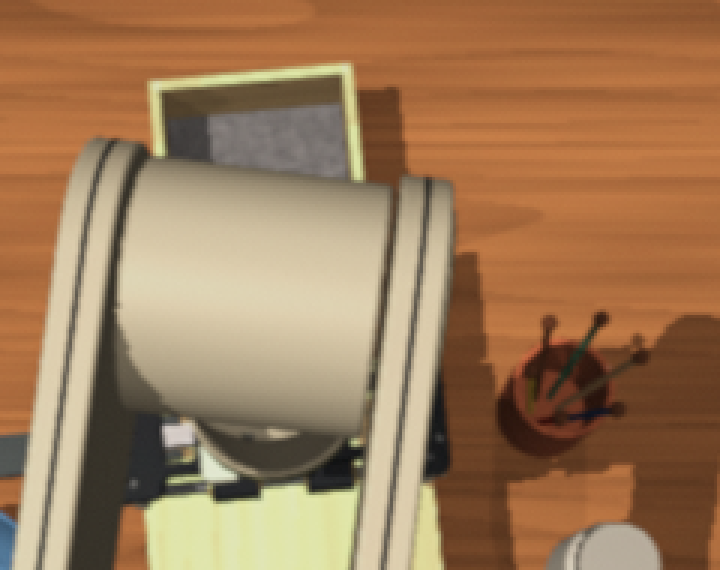

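send_rows(rows="-0.2 0 0 0 0 0 24; -0.2 0 0 0 0 0 24; -0.2 0 0 0 0 0 24; -0.2 0 0 0 0 0 24; -0.2 0 0 0 0 0 24")

```text
time_s: 13.88
eef_pos: [0.5527, -0.0274, 0.2371]
orientation: [3.141, -0.001, 0.099]
wrist_force: [-0.7, -0.6, 0.1]
finger_gap: 0.26
```

```bash
python3 -c "
from h import *
c=calibration('wrist');im,d=get_image('wrist');cv2.imwrite('pics/w16.png',cv2.resize(im[0:140,120:380],None,fx=3,fy=3,interpolation=0))
P=(cloud('wrist',d,c)-C)@RC*1000
m=mask(im,0,19,150,60);m[140:]=0;m[(P[...,0]<100)|(abs(P[...,1])>60)]=0
q=P[m>0];print(len(q),q.min(0),q.max(0),np.percentile(q,[3,97],0).round())
im,d=get_image('side');cv2.imwrite('pics/s16.png',cv2.resize(im[140:250,130:260],None,fx=5,fy=5,interpolation=0))
S=(cloud('side',d)-C)@RC*1000
m=mask(im,0,17,150,60);m[(S[...,0]<105)|(S[...,0]>260)|(abs(S[...,1])>60)]=0
print(S[m>0].round()[::4])
H=cv2.inRange(cv2.cvtColor(im,cv2.COLOR_BGR2HSV),(20,150,40),(32,255,255));H[(S[...,0]<105)|(S[...,0]>260)|(abs(S[...,1])>55)]=0
f=S[H>0];print('flap',len(f));
for a in range(0,60,8):
  s=f[(f[:,2]>=a)&(f[:,2]<a+8)]
  if len(s):print(a,len(s),np.median(s,0).round(1))
"
```

```text
10 [126.49270194 -33.95994916  10.69707586] [127.44345052  46.16883945  32.79538898] [[127. -33.  11.]
 [127.  46.  32.]]
[[127.   7.   5.]
 [147. -26. -22.]
 [145. -20. -20.]
 [147. -15. -20.]
 [126.  26.   7.]
 [144. -17. -24.]
 [143. -12. -23.]
 [148.   2. -21.]
 [147.   5. -22.]
 [144.   5. -24.]]
flap 339
0 5 [126.8 -34.8   7.5]
8 55 [126.6  -3.8  12.3]
16 71 [126.5  -3.4  19.7]
24 63 [126.4  -1.6  27.8]
32 78 [126.4   0.8  35.9]
40 66 [126.4  -4.4  44.3]
48 1 [125.2  38.   49.6]
```

View pics/w16.png

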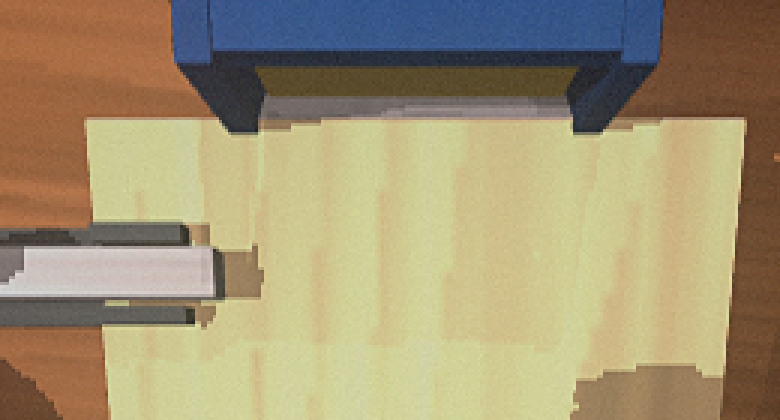

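View pics/s16.png

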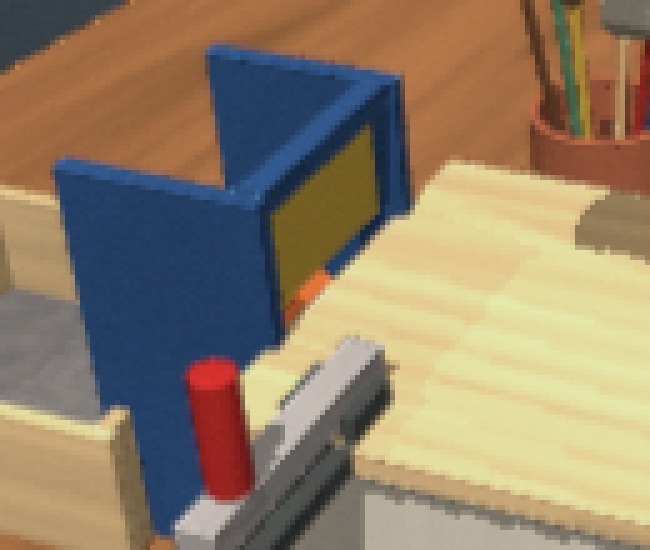

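Flap hangs vertical (x≈126.5 mm at every height), so it is shut. The tin leans on the ramp behind it, upper end about 20 mm below the deck. Now closing the bolt.

```bash
python3 -c "
from h import *
plan((70.5,165,110),(70.5,165,5))"
```

```text
now chute mm [-24.3   0.  117.5] F [0.7 0.1 0.6] gap 23.9 t 13.9833
turn [ 0.0001 -0.0006 -0.0003]
(70.5, 165, 110) -> [ 0.3786 -0.6602  0.0302]
(70.5, 165, 5) -> [ 0.3781 -0.6603  0.4502]
```

send_rows(rows="0.38 -0.66 0 0 0 0 45; 0.38 -0.66 0 0 0 0 45; 0.38 -0.66 0 0 0 0 45; 0.38 -0.66 0 0 0 0 45; 0.38 -0.66 0 0 0 0 45; 0.38 -0.66 0 0 0 0 45; 0.38 -0.66 0 0 0 0 45; 0.38 -0.66 0 0 0 0 45")

```text
time_s: 14.65
eef_pos: [0.6307, 0.1459, 0.2369]
orientation: [3.141, 0.0, 0.099]
wrist_force: [-0.5, -0.1, -0.3]
finger_gap: 0.483
```

send_rows(rows="0 0 0.1 0 0 0 45; 0 0 0.2 0 0 0 45; 0 0 0.3 0 0 0 45; 0 0 0.4 0 0 0 45; 0 0 0.43 0 0 0 45; 0 0 0.43 0 0 0 45; 0 0 0.43 0 0 0 45")

```text
time_s: 15.23
eef_pos: [0.6307, 0.1453, 0.1305]
orientation: [3.141, -0.0, 0.098]
wrist_force: [-0.4, 0.1, 0.2]
finger_gap: 0.485
```

```bash
python3 -c "
from h import *
plan((71,71,5))
im,d=get_image('side');cv2.imwrite('pics/s17.png',im[120:300,80:340].repeat(3,0).repeat(3,1))"
```

```text
now chute mm [ 70.1 164.1  10.5] F [-0.4  0.1  0.2] gap 45.1 t 15.2333
turn [ 0.     -0.0002 -0.0009]
(71, 71, 5) -> [0.0041 0.3724 0.022 ]
```

View pics/s17.png

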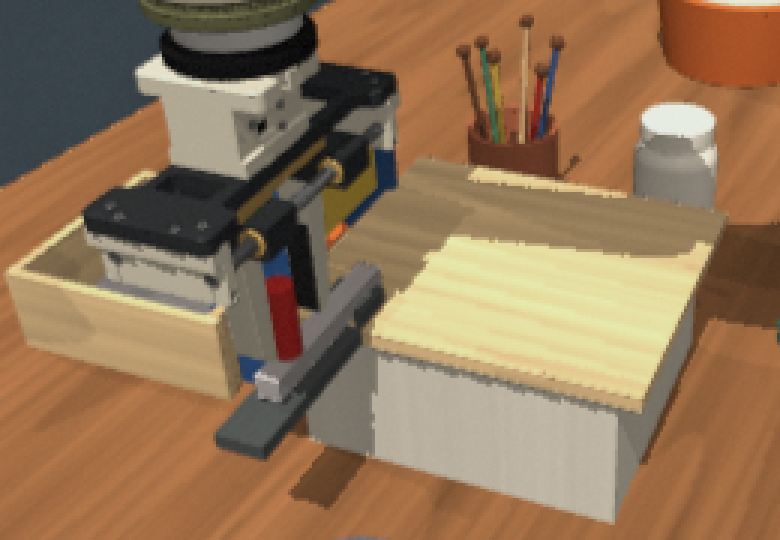

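send_rows(rows="0 0.06 0 0 0 0 45; 0 0.11 0 0 0 0 45; 0 0.16 0 0 0 0 45; 0 0.21 0 0 0 0 45; 0 0.26 0 0 0 0 45; 0 0.31 0 0 0 0 45; 0 0.35 0 0 0 0 45; 0 0.36 0 0 0 0 45")

```text
time_s: 15.95
eef_pos: [0.6394, 0.0542, 0.1294]
orientation: [3.141, 0.0, 0.097]
wrist_force: [0.2, 1.0, 1.1]
finger_gap: 0.481
```

send_rows(rows="0 0.005 0 0 0 0 45; 0 0.01 0 0 0 0 45; 0 0.015 0 0 0 0 45; 0 0.015 0 0 0 0 45")

```text
time_s: 16.28
eef_pos: [0.6394, 0.0531, 0.1292]
orientation: [3.142, 0.001, 0.099]
wrist_force: [-0.1, 0.7, 0.7]
finger_gap: 0.486
```

```bash
python3 -c "
from h import *
plan((71,71,10))"
```

```text
now chute mm [69.7 71.6  9.2] F [-0.1  0.7  0.7] gap 45.2 t 16.2833
turn [ 0.      0.0003 -0.0001]
(71, 71, 10) -> [ 0.0053  0.0022 -0.0033]
```

send_rows(rows="0 0.004 0 0 0 0 45; 0 0.008 0 0 0 0 45; 0 0.012 0 0 0 0 45; 0 0.016 0 0 0 0 45; 0 0.016 0 0 0 0 45")

```text
time_s: 16.7
eef_pos: [0.6396, 0.0513, 0.1292]
orientation: [-3.138, 0.0, 0.1]
wrist_force: [-1.0, 9.4, -0.8]
finger_gap: 0.489
```

```bash
python3 -c "
from h import *
plan((71,71,10))"
```

```text
now chute mm [69.7 69.8  9.2] F [-1.   9.4 -0.8] gap 45.5 t 16.7
turn [-0.0016  0.0002  0.0003]
(71, 71, 10) -> [ 0.0052 -0.005  -0.0031]
```

send_rows(rows="0 0.005 0 0 0 0 45; 0 0.01 0 0 0 0 45; 0 0.01 0 0 0 0 45")

```text
time_s: 16.95
eef_pos: [0.6396, 0.0512, 0.1291]
orientation: [-3.135, 0.001, 0.101]
wrist_force: [-0.8, 18.6, 0.0]
finger_gap: 0.49
```

```bash
python3 -c "
from h import *
plan((71,71,10))"
```

```text
now chute mm [69.7 69.6  9.1] F [-0.8 18.6  0. ] gap 45.6 t 16.95
turn [-0.0031  0.0002  0.0009]
(71, 71, 10) -> [ 0.0052 -0.0054 -0.0034]
```

Hard stop: 2.5 mm more command moved the finger 0.2 mm, at 18.6 N. Backing off to check.

send_rows(rows="0 -0.03 0 0 0 0 45; 0 -0.05 0 0 0 0 45; 0 -0.05 0 0 0 0 45; 0 -0.05 -0.15 0 0 0 45; 0 -0.05 -0.3 0 0 0 45; 0 -0.05 -0.45 0 0 0 45; -0.1 -0.05 -0.5 0 0 0 45; -0.25 -0.05 -0.5 0 0 0 45")

```text
time_s: 17.62
eef_pos: [0.5803, 0.0519, 0.2598]
orientation: [3.14, -0.009, 0.098]
wrist_force: [1.1, 0.7, 1.8]
finger_gap: 0.484
```

send_rows(rows="-0.4 0 0 0 0 0 45; -0.4 0 0 0 0 0 45; -0.4 0 0 0 0 0 45; -0.4 0 0 0 0 0 45; -0.4 0 0 0 0 0 45")

```text
time_s: 18.03
eef_pos: [0.4773, 0.0423, 0.2553]
orientation: [3.141, -0.002, 0.098]
wrist_force: [-0.0, -0.4, 0.1]
finger_gap: 0.481
```

```bash
python3 k.py w18; python3 -c "
from h import *
im=cv2.imread('pics/w18f.png')
for n in('top0','w4f','w18f'):
  im=cv2.imread(f'pics/{n}.png')
  k=(mask(im,0,4,150,70)|mask(im,170,180,150,70));k[:140]=0;k[185:]=0;k[:,:150]=0;k[:,225:]=0
  px=np.argwhere(k)[:,::-1].mean(0);p=ray('top',px,.185)[0];print(n,px,RC.T@(p-C)*1000)
im,d=get_image('side');cv2.imwrite('pics/s18.png',im)
S=(cloud('side',d)-C)@RC*1000
H=cv2.inRange(cv2.cvtColor(im,cv2.COLOR_BGR2HSV),(20,150,40),(32,255,255));H[(S[...,0]<105)|(S[...,0]>260)|(abs(S[...,1])>55)]=0
f=S[H>0];print('flap',len(f));
for a in range(0,60,8):
  s=f[(f[:,2]>=a)&(f[:,2]<a+8)]
  if len(s):print(a,len(s),np.median(s,0).round(1))
plan((0,0,100))
"
```

```text
162 [0.63532943 0.06619833 0.18838775] knob chute wrist [66.89980473 84.97400423 68.38774951]
top0 [202.67924528 161.71698113] [69.22737759 88.33714164 65.        ]
w4f [167.04918033 164.95081967] [ 69.5342923  164.89565606  65.        ]
w18f [204.22033898 162.        ] [68.29910637 85.10097138 65.        ]
flap 309
0 4 [1.265e+02 1.000e-01 7.800e+00]
8 40 [126.6 -18.3  12.5]
16 60 [126.6  -8.   20.8]
24 67 [126.7  -6.7  28.6]
32 66 [126.5  -0.8  35.7]
40 69 [126.5  -5.4  43.8]
48 3 [125.3   5.   48.6]
now chute mm [-91.8  77.1 134.7] F [ 0.2 -0.8  0.3] gap 44.9 t 18.1833
turn [ 0.0001 -0.0002 -0.0006]
(0, 0, 100) -> [0.3675 0.3079 0.1389]
```

View pics/w18t.png

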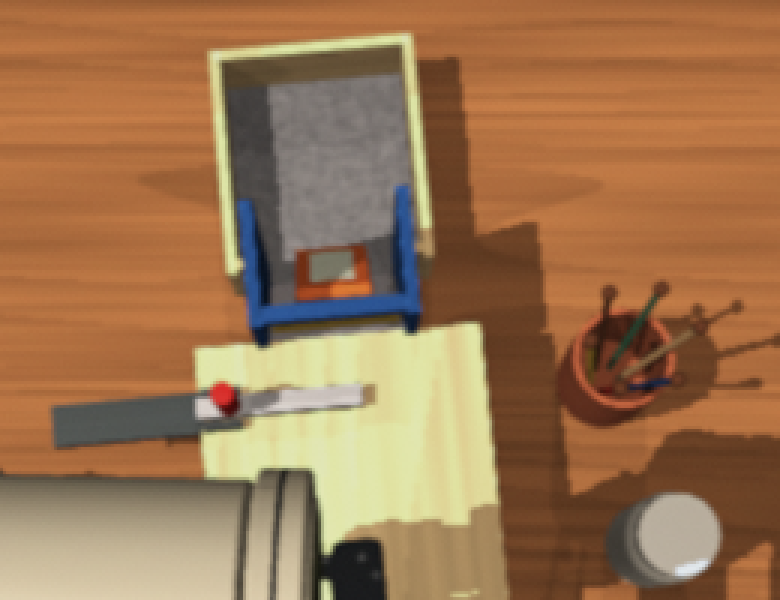

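View pics/s18.png

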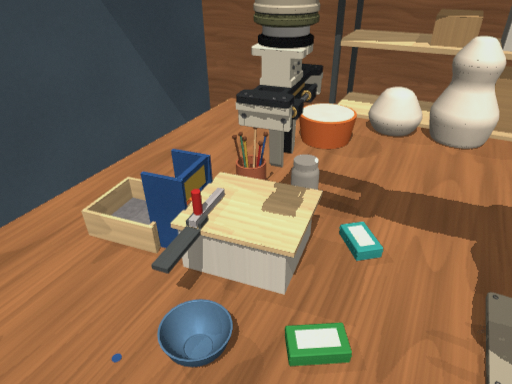

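```bash
python3 -c "
from station import env
print(env.job_done())"
```

```text
the job is handed in; nothing more can be done
None
```

I handed the job in at about 18 s, with the orange tin through the flap and the bolt shut again; no verdict was reported. The order was: bolt open, tin pushed along the deck and through the flap, bolt shut.

**Last checks**
- **Bolt:** the top camera put the knob at chute y = 164.9 mm when open and 85.1 mm when shut, so it travelled 79.8 mm. It met a firm stop at both ends. It appears to have started about 3 mm off its shut position.
- **Flap:** it hangs vertical at x ≈ 126.5 mm over its whole height, so it is shut.
- **Tin:** it is behind the flap, leaning on its foot on the ramp by the catch tray, rather than lying flat in the tray. It was only pushed, never gripped or lifted.
- **Other objects:** the jar, brush pot, bowl and both look-alikes look unmoved in the pictures. The arm ended clear of everything, with contact force near zero.

**What disagreed or failed**
- **Fingertip height:** the fingertips really sit about 25 mm above the reported TCP. My first push passed over the tin without touching it. I measured the gap with the side camera, lowered the arm and pushed again.
- **Chute position:** my first estimate was off by 2–3 mm, and I corrected it from the wrist camera.
- **First bolt opening:** it may have crept back slightly as I released the knob, so I pushed it to the stop a second time.
- **Forces:** the highest reading I saw was about 30 N, while pushing the bolt against its open stop.

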